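# Stack the steaming tins and set the vent cap

## Task

Stack the loose steaming tin squarely on the tin fixed to the table and put the lid squarely on top, with the locating feet dropped inside the rims. Then screw the lid's vent cap clockwise all the way down until it bottoms out, and back it off a quarter turn to leave the vent open. Finish while still gripping the cap at that setting (do not let go), and leave the jar, the ring cutter and the wooden stamp where they are.

Things in the scene. Friction and masses are not known exactly. Their poses are not given: they have to be found in the camera images.
- bottom_rim (a point): Fixed bottom tin: narrow open dark steel tin, 150 (x) x 66 (y) mm outside, walls 4 mm thick, on a screwed-down flange 178 x 94 x 5 mm. This point is the centre of its open mouth at rim height, 30 mm above the table; x along the long side, z up. The cavity is 142 x 58 mm, 20 mm or more deep.
- middle_center (a point): Loose open dark steel tin, 150 (x) x 66 (y) mm outside, 29 mm high, 0.25 kg: 4 rounded feet 7 mm long, above them 22 mm high walls, 4 mm thick; grip it across the 66 mm. This point: its middle, half-way up the walls, 18 mm above the foot tips; x along the long side. Seated, its feet go inside the rim (1.5 mm play) and this point is 11 mm above bottom_rim. Either way round will do.
- lid_center (a point): Loose lid, 0.35 kg: dark steel plate 150 (x) x 66 (y) x 6 mm with the same four 7 mm feet and the bright steel vent cap on its middle, by which it can be carried. This point: centre of the plate, 10 mm above the foot tips (3 mm below the plate's top); x along the long side. Seated on the loose tin it is 14 mm above middle_center. Either way round will do.
- vent_cap: Round fluted bright steel cap on a screw neck in the middle of the lid, 44 mm in diameter, 24 mm high, with a small raised pointer bar (3 mm) on its top. The origin is the centre of its underside, z up its axis, x along the pointer. With the cap screwed fully down the underside is 6 mm above lid_center (3 mm above the plate). It stays on the lid and can be gripped across any diameter.
- cap_thread (a joint): Turn of the vent cap on the lid in rad: 0 = screwed down to its stop (bottomed out), growing as it is unscrewed (counter-clockwise from above), 5.2 at most; starts between 2.2 and 3.5. The cap rises 6 mm per full turn (0.95 mm per rad) and stays where it is left; it takes about 0.05 N m to turn.
- tea_jar: Bystander: screw-top glass jar, 59 mm in diameter, 64 mm high; origin at the centre of its underside, z up.
- cookie_cutter: Bystander: plain round metal cutter ring, 64 mm in diameter, 36 mm high; origin at the centre of its underside, z up.
- wood_stamp: Bystander: wooden hand stamp, 36 x 36 mm, 74 mm high; origin at the centre of its underside, z up.

How it is judged:
By the outcome, as a careful person would: the job done as asked, in the order asked, and still so for the second after the job is handed in, while the arm keeps its last pose, push and grip.
It also fails if it takes over 72 s, if anything falls off the work surface, if the arm or the gripper's body presses on something with over 40 N, if the wrist force passes 120 N, or if a joint passes its speed limit or range.

## Robot

A 6-joint arm with a two-finger parallel gripper is mounted at the origin on a cart in front of the work surface, level with it; the furniture and walls round the work are solid. World frame = base frame: x ahead of the robot, y to its left, z up, the work surface at z = 0. Lengths are in m, angles in rad, forces in N, time in s.
With the tool pointing down it reaches from about 0.35 to 0.775 m from the base axis. Payload 7.3 kg.
Tool frame: the origin (TCP) lies at the very end of the fingers, on their centre line; the grasp point (between the pads) lies 19 mm behind it; z points along the fingers, y is the line along which they close (so a half turn about z gives the same grasp; the last joint's range is limited). The gripper opens to 92 mm and grips with 3 to 60 N. Pads are 19 mm wide; open, the fingers measure 130 mm over their backs; the gripper's body (75 mm by 190 mm) begins 47 mm behind the grasp point.
Start: joints at [-1.476, 0.342, 1.524, -0, 1.275, -0.146], TCP at [0.125, -0.51, 0.227] pointing down, gripper open.
Joint ranges: [-2.53, 2.53], [-0.77, 2.02], [0.04, 2.7], [-1, 4.14], [0.28, 2.66], [-3.11, 3.11]. Speed limits (rad/s): [2.57, 2.57, 3.14, 3.14, 3.14, 3.14].

## Interface

Orientations are given as [roll, pitch, yaw] about the fixed x, y, z axes, in that order (R = Rz(yaw) Ry(pitch) Rx(roll)).
In Python, from cell import robot gives the robot as it stands.
- The arm moves only by the tool apply_moves, never from a script. Its argument "rows" is a list of rows, each an object with "xyz": the shift along the tool's x, y, z in mm, a list of three; "turn": the turn about the tool's z in rad. A call has 1 to 10 rows; each row shifts and turns the commanded pose from where the row before left it, along the tool's axes as they then stand; what a row does not reach is not made up. A row lasts 1/8 s, in which the tool goes at most 62.5 mm and 10.7 degrees, less where a joint would pass 70% of its speed; a pose out of reach is approached as far as the arm can. A call with a gripper value outside its range is refused whole. "gripper" is the opening, from 0 (shut) to 1 (fully open), set as the call begins (left out, the last holds). The fingers move at their own pace and stop on an object; "newtons" is the grip in N (left out, the last holds). Time passes only in rows, so rows that do not move let the fingers close. It gives the time, the measured TCP pose, the force and the opening at its end, in the units of the state.
- robot.observe(): the state, without advancing time (a new reading comes with each control period).
- robot.read_camera(name): name is "scene" or "side" or "wrist"; returns a dict with "frame" (480x640x3 uint8, blue, green, red), "mtx" (3x3 intrinsics, pixels), "R" (3x3) and "t" (3): a world point X has camera coordinates R X + t; the wrist camera has in their place "T_tool_cam" (4x4, takes a point from camera to tool coordinates, whose origin is the TCP and whose axes are the flange's). Camera axes: x right, y down, z forward; pixel columns grow to the right and rows downward; lengths in m; the calibration is good to about 2 mm. A picture is of the moment at which its call begins: read the wrist's pose just before it. There is no depth.
- robot.hand_in(): hands the job in, once; it reports no verdict.
The state is a dict: "time": time; "qpos": joint angles; "qvel": joint speeds; "joint_efforts": joint torques, N m; "tool_pos": TCP position; "tool_rot": TCP orientation; "contact_force": force on the tool from outside, world axes, zero at the start; "torque": the same for the moment, N m; "opening": finger opening in m.
Only numpy, scipy, OpenCV 4.12 (cv2) and the standard library are available. Lean on these libraries where they do the work, as an engineer would, in place of code of your own. Each camera call takes 0.05 s, during which the arm holds its last target. There are 200 camera calls.

## Working session

There is one attempt and no reset: what is moved stays moved. The work goes in short steps, Python scripts to look and compute and a tool call to move; the robot and the scene stay as the last step left them, time stands still between calls to the robot, and variables do not carry over. Pictures are saved under pics/ and viewed, on a budget of 10 in all, crops included, one or two more only if the job needs it, and the job is handed in when it is done.

Besides the shell and the picture viewer there is one more tool, called by a JSON object that holds its "api" and its "payload". apply_moves: Moves the arm, as the interface text tells. Its arguments: {"type":"object","properties":{"rows":{"type":"array"},"gripper":{"type":"number"},"newtons":{"type":"number"}},"required":["rows"]}

```bash
mkdir -p pics; ls
cat > h.py <<'E'
import numpy as np, cv2
from scipy.spatial.transform import Rotation as Ro
from cell import robot
def ray(c,uv,T=None):
    d=np.linalg.inv(c["mtx"])@np.array([uv[0],uv[1],1.])
    if T is None: R,t=np.array(c["R"]),np.array(c["t"]); return -R.T@t, R.T@d
    M=T@np.array(c["T_tool_cam"]); return M[:3,3],M[:3,:3]@d
def onz(c,uv,z,T=None):
    o,d=ray(c,uv,T); return o+d*(z-o[2])/d[2]
def toolT(s):
    T=np.eye(4); r=np.array(s["tool_rot"]); T[:3,:3]=r if r.shape==(3,3) else Ro.from_euler('xyz',r).as_matrix()
    T[:3,3]=s["tool_pos"]; return T
E
python3 - <<'E'
from h import *
s=robot.observe(); print(s)
a=robot.read_camera("scene");b=robot.read_camera("side")
for n,c in(("scene",a),("side",b)): cv2.imwrite(f"pics/{n}0.png",c["frame"]); print(n,-np.array(c["R"]).T@np.array(c["t"]),c["mtx"][0][0])
E
```

```text
pics
{'time': 0.0, 'qpos': array([-1.47599548e+00,  3.42702653e-01,  1.52502451e+00, -2.37536479e-05,
        1.27541181e+00, -1.46065186e-01]), 'qvel': array([-0.00173073, -0.00094542, -0.00030692,  0.0010914 ,  0.00215822,
       -0.00071441]), 'joint_efforts': array([-1.27979915e-04, -4.31240451e+01, -2.44220620e+01,  7.18770898e-02,
        5.59611549e-02, -1.09562422e-04]), 'tool_pos': array([ 0.12517692, -0.50942985,  0.22605278]), 'tool_rot': array([-3.14005950e+00, -2.02588397e-04,  2.40872808e-01]), 'contact_force': array([ 0.32743574,  1.1257057 , -0.86149467]), 'torque': array([-0.0428679 , -0.03710963, -0.02199965]), 'opening': 0.09161558978909483}
scene [0.19433168 0.80384377 0.88911711] 614.9899536306615
side [ 0.21385152 -0.71793478  0.56293621] 474.26331912800447
```

View pics/scene0.png

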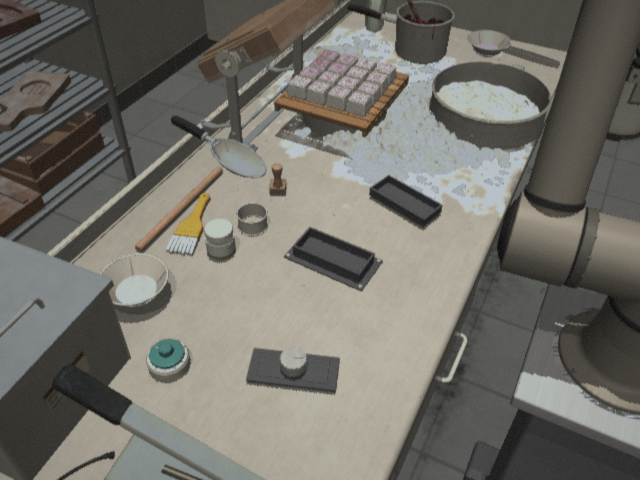

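View pics/side0.png

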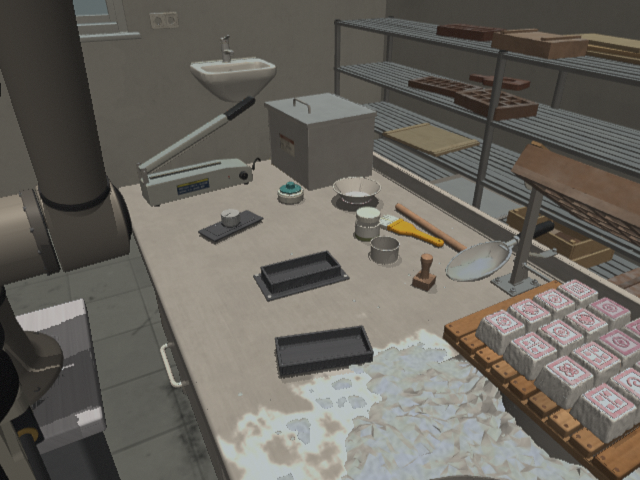

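The scene view shows the fixed tin at about (333,257), the loose tin at (405,200) and the lid with its cap at (293,369). The stamp is at (278,180), the ring cutter at (252,219) and the jar at (219,240). The side view agrees: fixed tin (300,273), loose tin (323,350), lid (231,225).

```bash
cat >> h.py <<'E'
def darkrect(c,seed,win,z,T=None,thr=75):
    """dark blob round seed -> all its pixels cast on plane z -> minAreaRect (centre, size, long-axis yaw)"""
    g=c["frame"].max(axis=2); m=np.zeros_like(g); u,v=seed
    sl=np.s_[max(0,v-win):v+win,max(0,u-win):u+win]; m[sl]=(g[sl]<thr)*255
    m=cv2.morphologyEx(m,cv2.MORPH_CLOSE,np.ones((3,3)))
    cs=max(cv2.findContours(m,cv2.RETR_EXTERNAL,cv2.CHAIN_APPROX_NONE)[0],key=cv2.contourArea)[:,0]
    return rect(np.array([onz(c,p,z,T)[:2] for p in cs])),cs
def rect(P):
    P=np.float32(P)*1000; (x,y),(w,h),a=cv2.minAreaRect(P)
    if w<h: w,h,a=h,w,a+90
    return np.round([x,y,w,h,(a+90)%180-90],1)
E
python3 - <<'E'
from h import *
for n,seeds in(("scene",[(333,257),(405,200),(293,369)]),("side",[(300,273),(323,350),(231,225)])):
    c=robot.read_camera(n)
    for s,z in zip(seeds,(.012,.015,.006)):
        for thr in (75,95): print(n,s,thr,darkrect(c,s,60,z,thr=thr)[0])
c=robot.read_camera("scene"); d=robot.read_camera("side")
for nm,p,q in(("stamp",(278,192),(425,287)),("cutter",(252,232),(385,261)),("jar",(220,257),(368,238))): print(nm,onz(c,p,0)[:2],onz(d,q,0)[:2])
E
```

```text
scene (333, 257) 75 [551.3  13.8 162.2  89.5  -3.4]
scene (333, 257) 95 [546.3  20.1 175.5 102.8  -3.6]
scene (405, 200) 75 [ 483.9 -206.3  164.1   88.6  -17.5]
scene (405, 200) 95 [ 483.4 -205.4  167.6   92.4  -17.3]
scene (293, 369) 75 [488.9 287.8  50.   35.3  37.1]
scene (293, 369) 95 [493.1 287.1 150.   71.5  19.6]
side (300, 273) 75 [545.7  12.7 176.1 114.   -3.4]
side (300, 273) 95 [546.6  12.6 178.1 117.8  -3.5]
side (323, 350) 75 [ 483.8 -207.8  153.5   89.8  -16.3]
side (323, 350) 95 [ 483.8 -208.4  157.2   93.8  -16.9]
side (231, 225) 75 [490.1 290.8 156.5  88.   19.7]
side (231, 225) 95 [541.2 579.2 293.1 147.1   1.7]
stamp [ 0.75353661 -0.11853069] [ 0.75479181 -0.13353832]
cutter [0.736719   0.02171399] [ 0.73876873 -0.01614622]
jar [0.75549944 0.11462528] [0.76022332 0.08542815]
```

```bash
cat >> h.py <<'E'
def to(x,y,z,yaw):
    """mm, deg -> total tool shift (mm, in present axes) and turn about tool z (rad)"""
    s=robot.observe(); T=toolT(s); d=T[:3,:3].T@(np.array([x,y,z])/1000-T[:3,3])*1000
    y0=np.arctan2(T[1,0],T[0,0]); t=-(np.radians(yaw)-y0); t=(t+np.pi/2)%np.pi-np.pi/2
    print("shift",d.round(1),"turn",t.round(3),"| tcp",(T[:3,3]*1000).round(1),"yaw",np.degrees(y0).round(2),"F",s["contact_force"].round(1),"q6",s["qpos"][5].round(2),"open",round(s["opening"]*1000,1),"t",s["time"])
E
python3 -c "
from h import *
to(484,-207,200,-17); print(robot.read_camera('wrist')['T_tool_cam'])"
```

```text
shift [ 420.6 -208.4   26.6] turn 0.537 | tcp [ 125.2 -509.7  226.5] yaw 13.8 F [ 0.2 -0.2 -0.8] q6 -0.15 open 91.7 t 0.3
[[ 5.05856719e-04 -9.60042957e-01 -2.79852219e-01  7.53602292e-02]
 [ 9.99999643e-01  2.96270985e-04  7.91216406e-04  8.58003233e-05]
 [-6.76689646e-04 -2.79852519e-01  9.60042765e-01 -1.57446731e-01]
 [ 0.00000000e+00  0.00000000e+00  0.00000000e+00  1.00000000e+00]]
```

{"api": "apply_moves", "payload": {"rows": [{"xyz":[42,-21,2.5],"turn":0},{"xyz":[42,-21,2.5],"turn":0},{"xyz":[42,-21,2.5],"turn":0},{"xyz":[42,-21,2.5],"turn":0},{"xyz":[42,-21,2.5],"turn":0},{"xyz":[42,-21,2.5],"turn":0},{"xyz":[42,-21,2.5],"turn":0},{"xyz":[42,-21,2.5],"turn":0},{"xyz":[42,-21,2.5],"turn":0},{"xyz":[42,-21,2.5],"turn":0}], "gripper": 1, "newtons": 30}}

```text
time: 1.6
tool_pos: [0.4841, -0.2046, 0.2017]
tool_rot: [3.141, -0.0, 0.241]
contact_force: [1.1, -1.2, -0.6]
opening: 0.092
```

{"api": "apply_moves", "payload": {"rows": [{"xyz":[0,0,0],"turn":0.18},{"xyz":[0,0,0],"turn":0.18},{"xyz":[0,0,0],"turn":0.18},{"xyz":[0,0,0],"turn":0},{"xyz":[0,0,0],"turn":0}]}}

```text
time: 2.22
tool_pos: [0.483, -0.2058, 0.2017]
tool_rot: [3.142, 0.0, -0.296]
contact_force: [-0.3, -0.1, 1.2]
opening: 0.0919
```

```bash
cat > w.py <<'E'
from h import *
import sys
s=robot.observe(); T=toolT(s); c=robot.read_camera('wrist'); cv2.imwrite(f"pics/{sys.argv[1]}.png",c["frame"])
x,y,z=map(float,sys.argv[2:5])
M=np.linalg.inv(T@np.array(c["T_tool_cam"])); p=c["mtx"]@(M[:3,:3]@np.array([x,y,z])/1000+M[:3,3]); uv=(p[:2]/p[2]).astype(int); print("expected px",uv)
for thr in (60,75,95):
    r,cs=darkrect(c,tuple(uv),int(sys.argv[5]),z/1000,T,thr); print(thr,r,"area",cv2.contourArea(cs))
to(x,y,s["tool_pos"][2]*1000,float(sys.argv[6]))
E
python3 w.py w1 484 -207 29 240 -17
```

```text
expected px [325 215]
60 [ 297.9 -164.5  582.7  266.3   61.6] area 25549.0
75 [ 292.7 -173.6  603.6  268.9   61.6] area 36120.0
95 [ 372.1 -172.5  615.7  391.8   73. ] area 76814.0
shift [1.3 0.8 0. ] turn 0.0 | tcp [ 483.  -205.8  201.7] yaw -16.99 F [0.8 1.1 0.2] q6 1.32 open 92.0 t 2.275
```

View pics/w1.png

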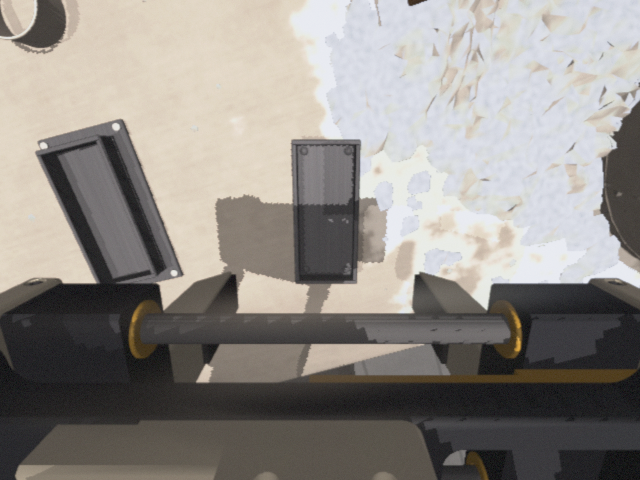

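The tin lies straight in the view, with its rim corners near (292,140), (361,140), (357,283) and (294,283). Three screws of the fixed flange show at (43,146), (116,127) and (174,272).

Run:
```python
from h import *
T=toolT(robot.observe()); c=robot.read_camera('wrist'); g=c["frame"].max(axis=2)
for r in (150,180,240,270): print(r,g[r,286:366].tolist()[::1])
print([int(x) for x in g[130:150,325]],[int(x) for x in g[272:292,325]])
for thr in(85,105):
    m=np.zeros_like(g); m[132:292,282:370]=(g[132:292,282:370]<thr)*255
    m=cv2.morphologyEx(m,cv2.MORPH_OPEN,np.ones((5,5)))
    cs=max(cv2.findContours(m,0,1)[0],key=cv2.contourArea)[:,0]; print(thr,cv2.boundingRect(cs),rect([onz(c,p,.029,T)[:2] for p in cs]))
# screws
P=[]
for u,v in((43,146),(116,127),(174,272)):
    w=g[v-9:v+10,u-9:u+10]; ys,xs=np.nonzero(w>150); print(len(xs))
    b=(w>170).astype(np.uint8); n,l,st,ce=cv2.connectedComponentsWithStats(b); i=min(range(1,n),key=lambda i:np.hypot(*(ce[i]-9))if st[i,4]>5 else 99)
    q=ce[i]+[u-9,v-9]; P.append(onz(c,q,.006,T)*1000); print(q,st[i,4],P[-1].round(1))
ctr=(P[0]+P[2])/2; e=P[1]-P[0]; f=P[2]-P[1]; print("centre",ctr.round(1),np.linalg.norm(e),np.linalg.norm(f),np.degrees(np.arctan2(e[1],e[0])),np.degrees(np.arctan2(f[1],f[0])))
```

```text
150 [224, 225, 224, 223, 211, 154, 115, 122, 129, 108, 72, 83, 108, 103, 91, 94, 111, 126, 127, 117, 106, 101, 123, 134, 138, 137, 139, 134, 136, 134, 136, 133, 137, 139, 137, 140, 137, 133, 123, 122, 125, 126, 120, 121, 127, 124, 123, 120, 123, 125, 125, 125, 126, 123, 121, 123, 123, 105, 87, 89, 98, 104, 110, 108, 100, 92, 108, 90, 53, 45, 89, 109, 112, 114, 184, 214, 216, 218, 219, 220]
180 [226, 226, 225, 225, 223, 221, 165, 119, 122, 124, 93, 62, 94, 113, 116, 112, 116, 117, 127, 134, 137, 136, 135, 134, 132, 133, 133, 133, 135, 133, 131, 132, 130, 128, 134, 134, 131, 124, 119, 115, 118, 118, 119, 120, 122, 121, 119, 121, 121, 121, 120, 122, 119, 118, 119, 121, 120, 122, 121, 124, 122, 117, 123, 119, 117, 88, 64, 51, 50, 79, 101, 109, 111, 148, 217, 235, 236, 235, 236, 235]
240 [134, 136, 135, 138, 138, 133, 133, 119, 88, 74, 70, 68, 49, 47, 53, 56, 58, 57, 69, 72, 74, 71, 71, 74, 75, 75, 73, 77, 73, 74, 73, 72, 72, 71, 71, 72, 72, 73, 71, 73, 74, 74, 76, 74, 74, 73, 75, 76, 72, 72, 72, 74, 71, 72, 73, 70, 72, 71, 76, 73, 74, 74, 69, 71, 72, 73, 58, 50, 65, 72, 72, 66, 89, 104, 
[... 253 characters left out ...]
6, 71, 73, 73, 67, 70, 91, 103, 109, 106, 102, 111, 94, 66, 53, 96, 117, 117, 112, 168, 195, 197, 199, 211, 217, 220, 221, 222]
[241, 242, 241, 240, 240, 236, 233, 224, 214, 152, 114, 123, 118, 107, 77, 69, 112, 118, 121, 121] [70, 60, 52, 46, 38, 43, 46, 46, 56, 70, 77, 89, 123, 133, 137, 135, 137, 138, 138, 139]
85 (294, 198, 65, 85) [ 457.7 -199.6   91.6   66.2  -16.9]
105 (293, 197, 68, 87) [ 457.4 -200.5   93.8   69.5  -17. ]
166
[ 39.19727891 143.78231293] 147 [637.4  53.4   6. ]
119
[115.42857143 126.44897959] 49 [629.9 -29.3   6. ]
151
[173.54545455 272.75757576] 33 [466.1 -19.6   6. ]
centre [551.8  16.9   6. ] 82.99444238969818 164.0364767169463 -95.20310980933913 176.6108175358779
```

Run:
```python
from h import *
T=toolT(robot.observe()); c=robot.read_camera('wrist')
f=lambda u,v:onz(c,(u,v),.029,T)*1000
L=[f(291,150),f(292,180),f(294,240),f(294.5,270)];R=[f(359.5,150),f(359,180),f(358,240),f(357,270)]
for l,r in zip(L,R): print(((l+r)/2).round(1),np.linalg.norm(l-r).round(1))
for S in (L,R): d=S[-1]-S[0]; print(np.degrees(np.arctan2(-d[1],-d[0])))
a,b=f(325,139),f(325,283.5); print(a,b,(a+b)/2,np.linalg.norm(a-b))
m=(a+b)/2; y=-17
to(m[0],m[1],201.7,y)
```

```text
[ 546.4 -226.    29. ] 66.2
[ 518.8 -217.9   29. ] 66.3
[ 459.3 -200.3   29. ] 66.7
[ 427.3 -190.2   29. ] 66.9
-16.90287811815525
-16.547263616428445
[ 556.19750148 -228.77394858   29.        ] [ 412.48907469 -184.88204647   29.        ] [ 484.34328809 -206.82799753   29.        ] 150.26180818694397
shift [1.6 0.6 0. ] turn -0.001 | tcp [ 483.  -205.8  201.7] yaw -17.05 F [0.1 1.  0.5] q6 1.32 open 91.6 t 2.375
```

{"api": "apply_moves", "payload": {"rows": [{"xyz":[1.6,0.6,0],"turn":0},{"xyz":[0,0,45],"turn":0},{"xyz":[0,0,45],"turn":0},{"xyz":[0,0,45],"turn":0},{"xyz":[0,0,35],"turn":0},{"xyz":[0,0,20],"turn":0},{"xyz":[0,0,6],"turn":0},{"xyz":[0,0,0],"turn":0}]}}

```text
time: 3.38
tool_pos: [0.4846, -0.207, 0.0059]
tool_rot: [3.141, -0.0, -0.299]
contact_force: [0.3, 1.2, 0.1]
opening: 0.0921
```

{"api": "apply_moves", "payload": {"rows": [{"xyz":[0,0,0],"turn":0},{"xyz":[0,0,0],"turn":0},{"xyz":[0,0,0],"turn":0},{"xyz":[0,0,0],"turn":0},{"xyz":[0,0,0],"turn":0},{"xyz":[0,0,0],"turn":0}], "gripper": 0, "newtons": 40}}

```text
time: 4.12
tool_pos: [0.4846, -0.207, 0.0061]
tool_rot: [3.141, -0.001, -0.299]
contact_force: [-0.3, -0.1, 6.3]
opening: 0.0656
```

{"api": "apply_moves", "payload": {"rows": [{"xyz":[0,0,-30],"turn":0},{"xyz":[0,0,-50],"turn":0},{"xyz":[0,0,-50],"turn":0},{"xyz":[0,0,0],"turn":0}]}}

```text
time: 4.62
tool_pos: [0.4862, -0.2079, 0.1389]
tool_rot: [3.14, -0.007, -0.299]
contact_force: [-0.0, -0.0, -2.6]
opening: 0.0655
```

```bash
python3 -c "
from h import *
to(548,16,135,-3.5)"
```

```text
shift [  -6.9 -232.2    3.4] turn -0.238 | tcp [ 486.2 -207.9  138.9] yaw -17.13 F [-0.  -0.  -2.6] q6 1.32 open 65.5 t 4.625
```

{"api": "apply_moves", "payload": {"rows": [{"xyz":[0,-20,-20],"turn":-0.12},{"xyz":[0,-25,-20],"turn":-0.12},{"xyz":[0,-35,-20],"turn":0},{"xyz":[0,-30,0],"turn":0},{"xyz":[0,0,0],"turn":0},{"xyz":[0,0,0],"turn":0}]}}

```text
time: 5.38
tool_pos: [0.498, -0.0984, 0.1943]
tool_rot: [-3.141, 0.003, -0.059]
contact_force: [-0.2, -0.3, -1.9]
opening: 0.0655
```

```bash
python3 w.py w2 548 16 30 120 -3.5; python3 w.py w2b 548 16 30 120 -3.5 | head -1
```

```text
expected px [202 174]
60 [490.6 -54.9 143.1  78.9  -3.5] area 4084.0
75 [520.7 -25.1 199.8 141.7  -3.3] area 7692.0
95 [521.2 -24.6 200.5 143.5  -3.4] area 16633.5
shift [ 4.300e+01 -1.175e+02  1.000e-01] turn 0.001 | tcp [498.1 -98.7 194.5] yaw -3.42 F [ 0.5 -1.2 -3.1] q6 1.28 open 65.5 t 5.425
expected px [202 175]
```

View pics/w2.png

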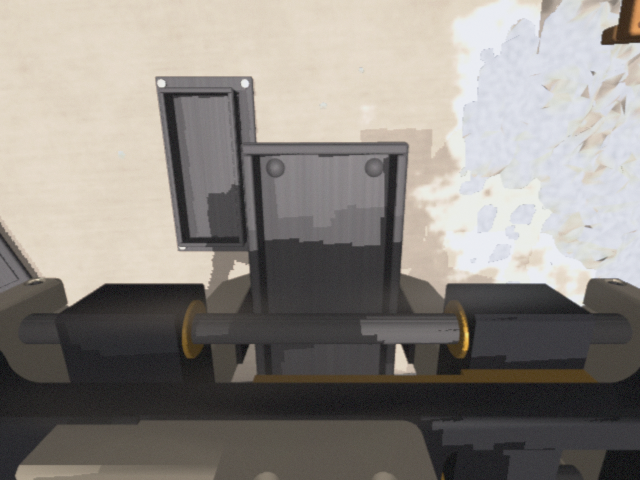

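The fixed tin's flange corners show near (156,77), (253,77) and (179,250). Its screws are at (161,84), (245,84) and (183,247). The held tin is straight, with its front rim corners near (243,146) and (408,146).

Run:
```python
from h import *
s=robot.observe(); T=toolT(s); c=robot.read_camera('wrist'); f=c["frame"].astype(float); g=cv2.cvtColor(c["frame"],cv2.COLOR_BGR2GRAY).astype(float)
def edge(a,b,n,lo,hi,sign):  # subpixel strongest gradient along lines; a fixed axis
    out=[]
    for k in n:
        p=(g[k,lo:hi] if a=='row' else g[lo:hi,k]); p=cv2.GaussianBlur(p.reshape(1,-1),(0,0),.8)[0]; d=np.diff(p)*sign; i=int(d.argmax()); i0=max(i-2,0); w=np.clip(d[i0:i+3],0,None); x=lo+.5+(np.arange(i0,i0+len(w))*w).sum()/w.sum()
        out.append((x,k) if a=='row' else (k,x))
    return np.array(out)
F=lambda P,z:np.array([onz(c,p,z,T)[:2]*1000 for p in P])
Q={"left":F(edge('row',0,range(95,240,8),146,186,-1),.005)}
Q["top"]=F(edge('col',0,range(170,240,6),66,84,-1),.005)
Q["bot"]=F(edge('col',0,range(190,206,3),240,258,1),.005)
Q["right"]=F(edge('row',0,range(85,138,5),243,262,1),.005)
for k,P in Q.items():
    vx,vy,x0,y0=cv2.fitLine(np.float32(P),cv2.DIST_HUBER,0,.01,.01).ravel(); print(k,"yaw",np.degrees(np.arctan(vy/vx)).round(2) , "pt",round(float(x0),1),round(float(y0),1),"res",np.abs((P-[x0,y0])@[-vy,vx]).max().round(2)); Q[k]=(np.array([x0,y0]),np.array([vx,vy]))
yaw=np.arctan2(*(Q["left"][1]*np.sign(Q["left"][1][0]))[::-1]); ex=np.array([np.cos(yaw),np.sin(yaw)]); ey=np.array([-ex[1],ex[0]])
tx,bx=Q["top"][0]@ex,Q["bot"][0]@ex; ly,ry=Q["left"][0]@ey,Q["right"][0]@ey
print("len",tx-bx,"wid",ly-ry); ctr=ex*(tx+bx)/2+ey*(ly+ry)/2; print("centre",ctr,np.degrees(yaw))
S=[]
for u,v in((161,84),(245,84),(183,247)):
    w=g[v-7:v+8,u-7:u+8]; print(w.astype(int)[4:11,2:13].tolist()) if v>200 else 0
# held tin front rim corners and side edges
zr=s["tool_pos"][2]-.006+.029
R=F([(243,144),(408,144)],zr); print("held front corners rel tool:",[(T[:3,:3].T@(np.append(r/1000,zr)-T[:3,3])*1000).round(1) for r in R])
print("g col 325",g[138:152,325].astype(int),"row150",g[150,236:254].astype(int),g[150,400:416].astype(int))
to(ctr[0],ctr[1],s["tool_pos"][2]*1000,np.degrees(yaw))
```

```text
left yaw -3.31 pt 569.4 60.2 res 0.18
top yaw 86.74 pt 638.6 10.9 res 0.32
bot yaw 86.46 pt 463.6 44.1 res 0.05
right yaw -3.43 pt 606.5 -36.1 res 0.22
len 176.65155 wid 93.9957
centre [550.3247    14.197075] -3.309516
[[115, 112, 112, 109, 108, 109, 111, 112, 112, 110, 112], [119, 116, 117, 119, 119, 117, 119, 119, 118, 116, 118], [132, 126, 124, 124, 125, 124, 124, 116, 110, 114, 113], [153, 169, 181, 187, 187, 192, 181, 137, 107, 111, 113], [146, 197, 221, 224, 226, 223, 208, 152, 118, 119, 122], [138, 157, 199, 221, 224, 207, 158, 125, 121, 123, 124], [144, 131, 147, 161, 166, 149, 126, 121, 122, 120, 125]]
held front corners rel tool: [array([ 74. , -31.8, -23.1]), array([ 74. ,  32.7, -23.1])]
g col 325 [215 215 215 206 139 100  83  99 118 121 127 126 125 123] row150 [ 69  55  39  41  49  74  93 114 123 116 118 122 121 123 123 123 123 124] [128 125 126 127 125 119 110 105 141 179 191 192 191 192 192 191]
shift [  45.1 -116.1    0.2] turn -0.003 | tcp [498.3 -98.9 195. ] yaw -3.46 F [-0.  -0.8 -3. ] q6 1.28 open 65.8 t 5.525
```

{"api": "apply_moves", "payload": {"rows": [{"xyz":[11,-29,0],"turn":0},{"xyz":[11,-29,0],"turn":0},{"xyz":[11,-29,0],"turn":0},{"xyz":[11.4,-29,30],"turn":-0.002},{"xyz":[0,0,40],"turn":0},{"xyz":[0,0,40],"turn":0},{"xyz":[0,0,30],"turn":0},{"xyz":[0,0,0],"turn":0},{"xyz":[0,0,0],"turn":0}]}}

```text
time: 6.65
tool_pos: [0.5507, 0.0144, 0.0567]
tool_rot: [3.141, -0.002, -0.058]
contact_force: [0.1, 0.2, -2.0]
opening: 0.0655
```

```bash
python3 -c "
from h import *
to(549.7,14.0,45,-3.35)
T=toolT(robot.observe());c=robot.read_camera('wrist');cv2.imwrite('pics/w3.png',c['frame'])"
```

```text
shift [-1.   0.5 11.7] turn 0.001 | tcp [550.7  14.4  56.7] yaw -3.32 F [ 0.1  0.2 -2. ] q6 1.52 open 65.5 t 6.65
```

View pics/w3.png

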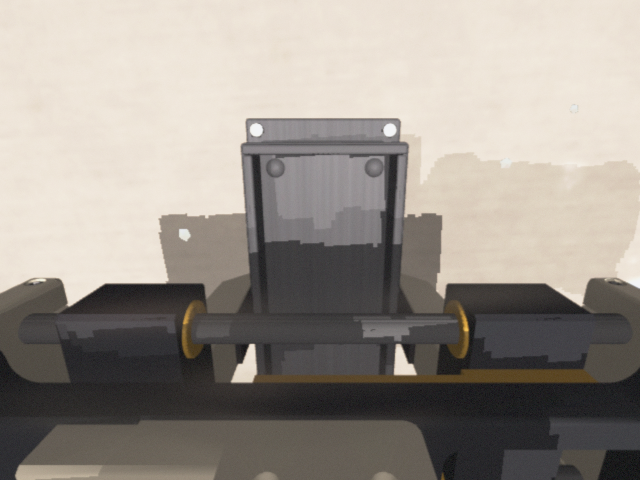

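The flange spans columns 246 to 401 with its top edge at row 119. The held tin spans columns 242 to 408 with its front edge at row 142. The two look centred in y.

Run:
```python
from h import *
s=robot.observe();T=toolT(s);c=robot.read_camera('wrist'); g=cv2.cvtColor(c["frame"],6); print(g[114:124,[290,350]].T, g[138:150,[290,350]].T)
zr=s["tool_pos"][2]-.006+.029; print(c["mtx"][:2,2])
for uv,z in(((246,119),.005),((401,119),.005),((257,130.5),.006),((390,130.5),.006),((242.5,142),zr),((408,142),zr)): print(uv,(T[:3,:3].T@(onz(c,uv,z,T)-T[:3,3])*1000).round(1))
```

```text
[[228 229 228 227 179 123 121 137 144 145]
 [230 229 230 229 206 143 123 133 141 144]] [[143 141 131 103  90 103  91 107 127 133 134 137]
 [127 125 123 101  95 100  92 110 130 135 140 138]]
[324.83988584 236.69368722]
(246, 119) [ 87.6 -46.9  52.4]
(401, 119) [87.7 45.9 52.4]
(257, 130.5) [ 81.1 -40.5  51.4]
(390, 130.5) [81.1 39.5 51.4]
(242.5, 142) [ 74.8 -32.  -22.8]
(408, 142) [ 74.8  32.8 -22.8]
```

{"api": "apply_moves", "payload": {"rows": [{"xyz":[-1.0,-0.4,10],"turn":0},{"xyz":[0,0,9],"turn":0},{"xyz":[0,0,3],"turn":0},{"xyz":[0,0,2],"turn":0},{"xyz":[0,0,0],"turn":0}]}}

```text
time: 7.38
tool_pos: [0.5494, 0.0153, 0.0317]
tool_rot: [3.141, -0.001, -0.057]
contact_force: [2.1, -0.1, -4.4]
opening: 0.0655
```

{"api": "apply_moves", "payload": {"rows": [{"xyz":[0,0,2],"turn":0},{"xyz":[0,0,1.5],"turn":0},{"xyz":[0,0,0],"turn":0},{"xyz":[0,0,0],"turn":0}]}}

```text
time: 7.88
tool_pos: [0.5497, 0.0156, 0.0294]
tool_rot: [-3.141, -0.003, -0.057]
contact_force: [2.2, 1.9, 5.8]
opening: 0.0658
```

{"api": "apply_moves", "payload": {"rows": [{"xyz":[0,0,0.7],"turn":0},{"xyz":[0,0,0],"turn":0},{"xyz":[0,0,0],"turn":0}]}}

```text
time: 8.25
tool_pos: [0.5497, 0.0156, 0.0294]
tool_rot: [-3.142, -0.003, -0.057]
contact_force: [0.1, 1.8, 12.1]
opening: 0.0657
```

{"api": "apply_moves", "payload": {"rows": [{"xyz":[0,0,0],"turn":0},{"xyz":[0,0,0],"turn":0},{"xyz":[0,0,0],"turn":0},{"xyz":[0,0,0],"turn":0}], "gripper": 1}}

```text
time: 8.75
tool_pos: [0.5485, 0.0154, 0.0272]
tool_rot: [3.142, 0.001, -0.057]
contact_force: [0.7, 0.1, 0.2]
opening: 0.0914
```

{"api": "apply_moves", "payload": {"rows": [{"xyz":[0,0,-30],"turn":0},{"xyz":[0,0,-50],"turn":0},{"xyz":[0,0,-50],"turn":0},{"xyz":[0,0,-40],"turn":0},{"xyz":[0,0,0],"turn":0},{"xyz":[0,0,0],"turn":0}]}}

```text
time: 9.5
tool_pos: [0.5482, 0.0155, 0.1966]
tool_rot: [3.142, 0.002, -0.057]
contact_force: [0.0, -0.6, 0.0]
opening: 0.0923
```

```bash
python3 -c "
from h import *
to(492,289,200,19.7)
c=robot.read_camera('wrist');cv2.imwrite('pics/w4.png',c['frame'][:400]); T=toolT(robot.observe())
for p in ((549.7,15.6),): pass
"
```

```text
shift [ -71.7 -269.9   -3.3] turn -0.401 | tcp [548.2  15.5 196.6] yaw -3.28 F [ 0.  -0.6  0. ] q6 1.52 open 92.3 t 9.5
```

View pics/w4.png

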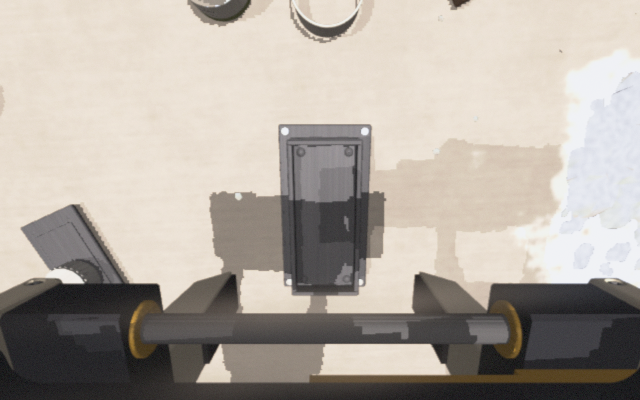

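The loose tin sits inside the fixed flange, evenly placed: rim columns about 288 to 362, rows 139 to 294. The lid is next. I'll approach it half a turn round, so that the last joint has room for the screwing.

{"api": "apply_moves", "payload": {"rows": [{"xyz":[-12,-45,0],"turn":0},{"xyz":[-12,-45,0],"turn":0},{"xyz":[-12,-45,0],"turn":0},{"xyz":[-12,-45,0],"turn":0},{"xyz":[-12,-45,0],"turn":0},{"xyz":[-12,-45,0],"turn":0}]}}

```text
time: 10.3
tool_pos: [0.4912, 0.2902, 0.1956]
tool_rot: [3.14, 0.003, -0.057]
contact_force: [-0.1, 0.0, 0.6]
opening: 0.0917
```

{"api": "apply_moves", "payload": {"rows": [{"xyz":[0,0,0],"turn":-0.18},{"xyz":[0,0,0],"turn":-0.18},{"xyz":[0,0,0],"turn":-0.18},{"xyz":[0,0,0],"turn":-0.18},{"xyz":[0,0,0],"turn":-0.18},{"xyz":[0,0,0],"turn":-0.18},{"xyz":[0,0,0],"turn":-0.18},{"xyz":[0,0,0],"turn":-0.18},{"xyz":[0,0,0],"turn":-0.18},{"xyz":[0,0,0],"turn":-0.18}]}}

```text
time: 11.55
tool_pos: [0.4916, 0.2888, 0.1955]
tool_rot: [-3.138, 0.001, 1.749]
contact_force: [0.9, 0.0, 0.2]
opening: 0.0918
```

{"api": "apply_moves", "payload": {"rows": [{"xyz":[0,0,0],"turn":-0.18},{"xyz":[0,0,0],"turn":-0.18},{"xyz":[0,0,0],"turn":-0.18},{"xyz":[0,0,0],"turn":-0.18},{"xyz":[0,0,0],"turn":-0.18},{"xyz":[0,0,0],"turn":-0.18},{"xyz":[0,0,0],"turn":-0.18},{"xyz":[0,0,0],"turn":-0.18},{"xyz":[0,0,0],"turn":-0.18},{"xyz":[0,0,0],"turn":-0.12}]}}

```text
time: 12.8
tool_pos: [0.4916, 0.2887, 0.1955]
tool_rot: [-3.141, -0.004, -2.796]
contact_force: [0.0, -0.6, -0.3]
opening: 0.0915
```

{"api": "apply_moves", "payload": {"rows": [{"xyz":[0,0,0],"turn":0},{"xyz":[0,0,0],"turn":0}]}}

```text
time: 13.05
tool_pos: [0.492, 0.2889, 0.1965]
tool_rot: [-3.141, -0.002, -2.803]
contact_force: [-0.6, -0.9, -0.4]
opening: 0.0919
```

```bash
python3 -c "
from h import *
to(492,289,200,19.7)
c=robot.read_camera('wrist');cv2.imwrite('pics/w5.png',c['frame'])
"
```

```text
shift [-0.   0.1 -3.5] turn -0.005 | tcp [492.  288.9 196.5] yaw -160.59 F [-0.6 -0.9 -0.4] q6 -1.51 open 91.9 t 13.05
```

View pics/w5.png

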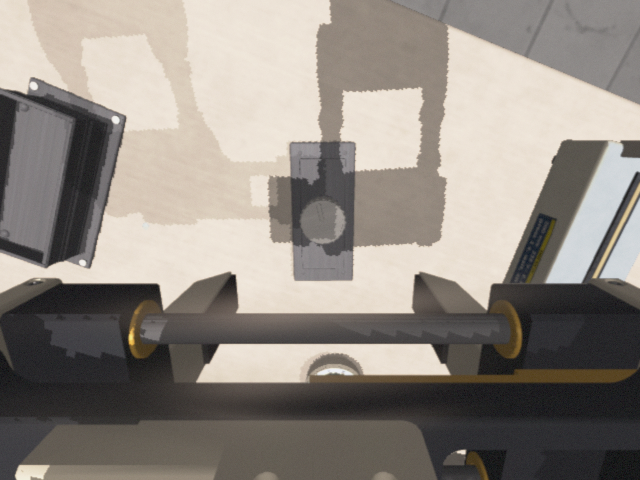

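The lid is centred below the tool: plate corners near (290,142), (355,142), (352,280) and (294,280), cap disc at (323,221).

Run:
```python
from h import *
s=robot.observe();T=toolT(s);c=robot.read_camera('wrist'); g=cv2.cvtColor(c["frame"],6).astype(float)
def e(p,lo):
    d=np.abs(np.diff(cv2.GaussianBlur(p.reshape(1,-1),(0,0),.8)[0])); return lo+.5+int(d.argmax())
f=lambda u,v,z=.013:T[:3,:3].T@(onz(c,(u,v),z,T)-T[:3,3])*1000
for v in (150,158,166,255,262,270):
    l,r=e(g[v,282:302],282),e(g[v,344:364],344); a,b=f(l,v),f(r,v); print(v,l,r,a.round(1),b.round(1),((a+b)/2)[:2].round(1))
t,b=[e(g[132:152,u],132) for u in(300,310)],[e(g[270:290,u],270) for u in(310,325,340)]; print(t,b,f(322,np.median(t)),f(322,np.median(b)))
sub=cv2.resize(c["frame"][180:260,275:375],None,fx=5,fy=5,interpolation=2); cv2.imwrite("pics/cap.png",sub)
gg=cv2.createCLAHE(3).apply(cv2.cvtColor(sub,6)); h=cv2.HoughCircles(gg,3 if False else cv2.HOUGH_GRADIENT,1,100,param1=80,param2=20,minRadius=95,maxRadius=135); 
for x,y,r in h[0][:2]: u,v=275+x/5,180+y/5; print("cap",u,v,r/5,f(u,v,.043))
```

```text
150 288.5 354.5 [ 66.5 -36.6 183.9] [ 66.5  29.3 183.9] [66.5 -3.6]
158 289.5 354.5 [ 58.7 -35.8 183.9] [ 58.7  29.5 183.9] [58.7 -3.1]
166 289.5 354.5 [ 50.8 -36.  183.9] [ 50.9  29.7 183.8] [50.8 -3.2]
255 292.5 352.5 [-44.4 -35.5 183.7] [-44.4  30.  183.7] [-44.4  -2.8]
262 292.5 352.5 [-52.6 -35.8 183.7] [-52.5  30.2 183.7] [-52.5  -2.8]
270 292.5 352.5 [-62.  -36.  183.7] [-61.9  30.4 183.7] [-62.   -2.8]
[140.5, 140.5] [280.5, 280.5, 279.5] [ 75.61399217  -3.10782418 183.87986776] [-74.5421193   -3.38985668 183.68937169]
cap 322.9 221.3 22.02 [  0.59484995  -2.11237425 153.78446985]
```

View pics/cap.png

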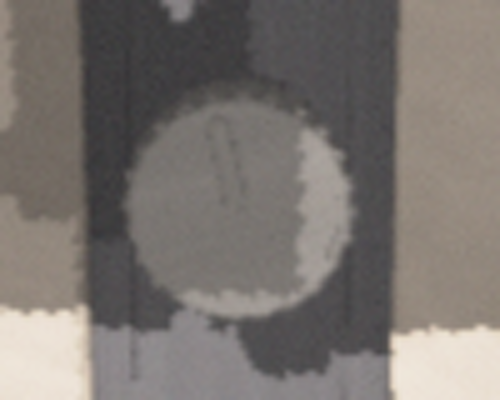

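The cap's pointer runs up and about 14° to the left from the disc centre. That puts the thread at about 194° (3.4 rad) from the stop, inside the stated range. Now I grip the cap.

{"api": "apply_moves", "payload": {"rows": [{"xyz":[0.5,-3,20],"turn":-0.004},{"xyz":[0,0,45],"turn":0},{"xyz":[0,0,45],"turn":0},{"xyz":[0,0,37],"turn":0},{"xyz":[0,0,20],"turn":0},{"xyz":[0,0,11],"turn":0},{"xyz":[0,0,0],"turn":0},{"xyz":[0,0,0],"turn":0}]}}

```text
time: 14.15
tool_pos: [0.4935, 0.2864, 0.0204]
tool_rot: [-3.142, 0.002, -2.797]
contact_force: [0.3, -0.0, 0.7]
opening: 0.0918
```

{"api": "apply_moves", "payload": {"rows": [{"xyz":[0,0,0],"turn":0},{"xyz":[0,0,0],"turn":0},{"xyz":[0,0,0],"turn":0},{"xyz":[0,0,0],"turn":0},{"xyz":[0,0,0],"turn":0},{"xyz":[0,0,0],"turn":0},{"xyz":[0,0,0],"turn":0}], "gripper": 0, "newtons": 35}}

```text
time: 15.02
tool_pos: [0.4929, 0.286, 0.0195]
tool_rot: [-3.141, -0.0, -2.796]
contact_force: [-0.1, -0.1, 1.7]
opening: 0.0433
```

{"api": "apply_moves", "payload": {"rows": [{"xyz":[0,0,-20],"turn":0},{"xyz":[0,0,-40],"turn":0},{"xyz":[0,0,-50],"turn":0},{"xyz":[0,0,-30],"turn":0},{"xyz":[0,0,0],"turn":0},{"xyz":[0,0,0],"turn":0}]}}

```text
time: 15.78
tool_pos: [0.4918, 0.2856, 0.1575]
tool_rot: [-3.141, -0.003, -2.796]
contact_force: [0.1, -0.1, -3.9]
opening: 0.0432
```

Run:
```python
from h import *
s=robot.observe();T=toolT(s);c=robot.read_camera('wrist');cv2.imwrite('pics/w6.png',c['frame'][60:400])
to(548.5,15.5,160,-3.3)
```

```text
shift [  37.9 -273.4   -2.6] turn 0.403 | tcp [491.7 285.6 157.2] yaw -160.22 F [ 0.2 -0.4 -3.6] q6 -1.52 open 42.8 t 15.825
```

View pics/w6.png

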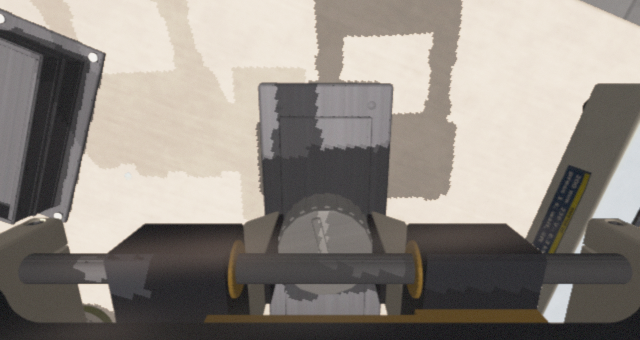

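The lid hangs straight in the grip, with its front plate edge at picture row 143 and columns 259 to 393. Next I measure the lid in the hand, and the seated tin from the earlier picture.

```bash
cat > m.py <<'E'
from h import *
def e(p,lo):
    d=np.abs(np.diff(cv2.GaussianBlur(p.reshape(1,-1),(0,0),.8)[0])); return lo+.5+int(d.argmax())
c=robot.read_camera('wrist'); s=robot.observe();T=toolT(s);g=cv2.cvtColor(c["frame"],6).astype(float)
zp=s["tool_pos"][2]-.0195+.013
f=lambda u,v,z,T=T:T[:3,:3].T@(onz(c,(u,v),z,T)-T[:3,3])*1000
for v in (150,165,180,200,220,240):
    l,r=e(g[v,250:270],250),e(g[v,382:402],382); a,b=f(l,v,zp),f(r,v,zp); print(v,l,r,a[:2].round(1),b[:2].round(1),((a+b)/2)[:2].round(1))
t=[e(g[134:152,u],134) for u in(280,300,340,360,380)]; print(t,f(326,np.median(t),zp))
E
python3 m.py
python3 - <<'E'
from h import *
from m import e
c=robot.read_camera('wrist'); g=cv2.cvtColor(cv2.imread('pics/w4.png'),6).astype(float)
T=np.eye(4);T[:3,:3]=Ro.from_euler('xyz',[3.142,.002,-.0573]).as_matrix();T[:3,3]=[.5482,.0155,.1966]
f=lambda u,v:onz(c,(u,v),.052,T)[:2]*1000
for v in (142,150,170,185,200,220,240,260,280,290): print(v,g[v,282:298].astype(int),g[v,352:368].astype(int))
print(g[132:148,[300,325,350]].T.astype(int),g[286:300,[300,325,350]].T.astype(int))
E
```

```text
150 257.5 393.5 [ 71.2 -32.5] [71.2 32.8] [71.2  0.1]
165 258.5 392.5 [ 64.1 -32.4] [64.1 32.7] [64.1  0.1]
180 258.5 388.5 [ 56.9 -32.8] [56.9 31.2] [56.9 -0.8]
200 256.5 390.5 [ 46.9 -34.4] [47.  32.7] [46.9 -0.8]
220 257.5 388.5 [ 36.7 -34.5] [36.7 32.2] [36.7 -1.1]
240 258.5 387.5 [ 26.  -34.5] [26.1 32.3] [26.1 -1.1]
[142.5, 142.5, 139.5, 141.5, 142.5] [74.63501824  0.37303771  6.80843809]
150 257.5 393.5 [ 71.2 -32.5] [71.2 32.8] [71.2  0.1]
165 258.5 392.5 [ 64.1 -32.4] [64.1 32.7] [64.1  0.1]
180 259.5 388.5 [ 56.9 -32.3] [56.9 31.2] [56.9 -0.6]
200 256.5 390.5 [ 46.9 -34.4] [47.  32.7] [47.  -0.8]
220 257.5 388.5 [ 36.7 -34.5] [36.7 32.2] [36.7 -1.1]
240 258.5 387.5 [ 26.  -34.5] [26.1 32.3] [26.1 -1.1]
[142.5, 142.5, 138.5, 141.5, 142.5] [74.63517454  0.37295888  6.77946322]
142 [147 144 147 146 123 115 128 137 139 135 138 136 134 137 138 136] [137 139 137 135 136 136 136 137 139 121 110 123 130 127 127 126]
150 [143 144 146 143 121  98 120 134 135 107  64  77 111 122 107  96] [112 130 112  68  60  77 120 135 135 108 105 122 126 126 125 126]
170 [141 143 140 144 143 124 112
[... 655 characters left out ...]
 77  75  69  88 106 115 115 109 107 105 175 203]
280 [222 183 131 128 166 224 238 240 236 180  96  78  78  64  47  52] [ 75  64  90 122 128 125 138 221 238 232 205 151 122 153 207 222]
290 [225 225 226 225 225 223 225 224 219 185 135 119 116 111  86  68] [ 74  78 109 126 126 123 146 201 220 221 222 222 223 222 223 222]
[[145 146 144 147 141 110  89  97 102 129 136 136 114 127 135 113]
 [147 145 145 147 141 111  92  97 106 129 140 136 108  94 134 146]
 [145 146 144 146 142 111  88 101 107 132 136 135 100  95 137 127]] [[ 58  60  61  61  65  75 109 124 134 161 212 220 221 218]
 [ 58  61  62  67  67  70  86  90  97 111 141 148 147 143]
 [ 67  67  70  74  75  83 123 137 140 158 208 217 217 216]]
```

Run:
```python
from h import *
c=robot.read_camera('wrist')
T=np.eye(4);T[:3,:3]=Ro.from_euler('xyz',[3.142,.002,-.0573]).as_matrix();T[:3,3]=[.5482,.0155,.1966]
f=lambda u,v:onz(c,(u,v),.052,T)[:2]*1000
for v,l,r in((150,287,361.5),(170,288,361.2),(290,291.2,358.3)): a,b=f(l,v),f(r,v); print(((a+b)/2).round(1),np.linalg.norm(a-b).round(1))
a,b=f(325,140.2),f(325,295.3); print(a,b,((a+b)/2).round(1),np.linalg.norm(a-b))
to(548.5,15.5,157.2,-3.3)
```

```text
[615.4  12.5] 65.8
[598.   13.2] 65.7
[480.4  19.7] 67.0
[623.65207767  11.35865555] [474.5487113   19.81619314] [549.1  15.6] 149.3430406933636
shift [  38.7 -273.4    1.1] turn 0.403 | tcp [492.4 285.9 158.1] yaw -160.22 F [-0.8 -0.8 -3.5] q6 -1.52 open 43.1 t 16.025
```

{"api": "apply_moves", "payload": {"rows": [{"xyz":[4,-28,0],"turn":0},{"xyz":[5,-35,0],"turn":0},{"xyz":[5,-35,0],"turn":0},{"xyz":[5,-35,0],"turn":0},{"xyz":[5,-35,0],"turn":0},{"xyz":[5,-35,0],"turn":0},{"xyz":[5,-35,0],"turn":0},{"xyz":[4.6,-35,0],"turn":0},{"xyz":[0,0,0],"turn":0.1},{"xyz":[0,0,0],"turn":0.1}]}}

```text
time: 17.27
tool_pos: [0.5488, 0.0155, 0.1588]
tool_rot: [3.141, -0.001, -3.001]
contact_force: [-0.1, 0.6, -2.9]
opening: 0.0433
```

{"api": "apply_moves", "payload": {"rows": [{"xyz":[0,0,20],"turn":0.1},{"xyz":[0,0,20],"turn":0.1},{"xyz":[0,0,20],"turn":0},{"xyz":[0,0,13],"turn":0},{"xyz":[0,0,0],"turn":0},{"xyz":[0,0,0],"turn":0},{"xyz":[0,0,0],"turn":0}]}}

```text
time: 18.15
tool_pos: [0.5495, 0.0161, 0.0873]
tool_rot: [-3.141, 0.002, 3.087]
contact_force: [-0.1, -0.8, -3.1]
opening: 0.0429
```

Run:
```python
from h import *
to(548.6,16,75,-3.3)
c=robot.read_camera('wrist');cv2.imwrite('pics/w7.png',cv2.resize(c['frame'][60:300,200:450],None,fx=2.4,fy=2.4,interpolation=2))
```

```text
shift [ 0.9 -0.1 12.3] turn 0.003 | tcp [549.5  16.1  87.3] yaw 176.86 F [-0.1 -0.8 -3.1] q6 -1.63 open 42.9 t 18.15
```

View pics/w7.png

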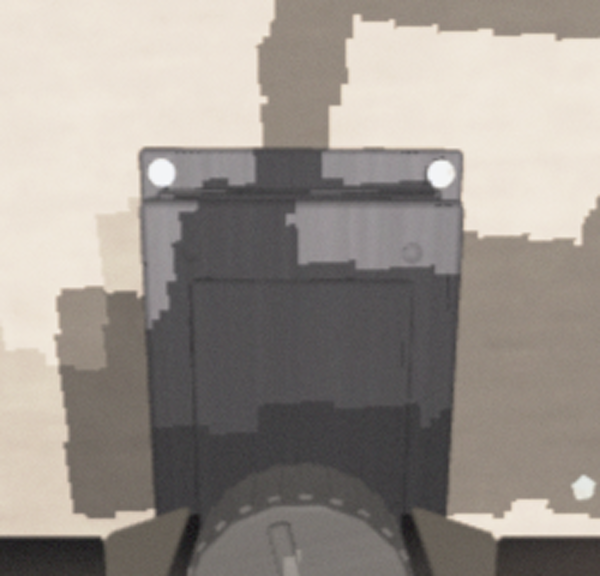

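The held lid's front edge is at crop row 200 (columns 143 to 462). It lines up with the flange below at crop row 149 (columns 140 to 462), so it is centred in y. Now I check x.

Run:
```python
from h import *
s=robot.observe();T=toolT(s);c=robot.read_camera('wrist'); g=cv2.cvtColor(c["frame"],6); print(g[117:127,[280,350]].T, g[136:148,[270,360]].T)
zp=s["tool_pos"][2]-.0195+.013
for uv,z in(((258.3,121.7),.005),((392.5,122),.005),((267.5,132.),.006),((383.7,132.),.006),((259.6,143.3),zp),((392.5,143.3),zp)): print(uv,(T[:3,:3].T@(onz(c,uv,z,T)-T[:3,3])*1000).round(1))
```

```text
[[228 228 228 225 176 123 113 139 149 149]
 [228 229 229 229 219 150 127 141 148 150]] [[228 163 130 106  88 109 106  96 112 128 142 150]
 [108  89  86  78  69  72  70  81 103 119 132 140]]
(258.3, 121.7) [ 87.8 -45.9  82.1]
(392.5, 122) [87.7 46.1 82.1]
(267.5, 132.0) [ 81.1 -39.7  81.1]
(383.7, 132.0) [81.1 40.2 81.1]
(259.6, 143.3) [ 74.2 -31.3   6.4]
(392.5, 143.3) [74.2 32.   6.4]
```

Combining the forward and reversed views cancels the camera bias (about 0.5 mm), and the lid is then centred within about 0.4 mm. I descend.

{"api": "apply_moves", "payload": {"rows": [{"xyz":[0.2,0,8],"turn":0.002},{"xyz":[0,0,7],"turn":0},{"xyz":[0,0,2],"turn":0},{"xyz":[0,0,2],"turn":0},{"xyz":[0,0,1],"turn":0},{"xyz":[0,0,0],"turn":0}]}}

```text
time: 19.0
tool_pos: [0.5488, 0.0161, 0.0665]
tool_rot: [-3.141, 0.0, 3.085]
contact_force: [-0.2, -0.4, -3.9]
opening: 0.0431
```

{"api": "apply_moves", "payload": {"rows": [{"xyz":[0,0,1.5],"turn":0},{"xyz":[0,0,1.0],"turn":0},{"xyz":[0,0,0],"turn":0},{"xyz":[0,0,0],"turn":0}]}}

```text
time: 19.5
tool_pos: [0.5489, 0.0161, 0.0646]
tool_rot: [-3.141, 0.001, 3.085]
contact_force: [-2.2, -0.1, 4.7]
opening: 0.0432
```

{"api": "apply_moves", "payload": {"rows": [{"xyz":[0,0,0.15],"turn":0.15},{"xyz":[0,0,0.15],"turn":0.15},{"xyz":[0,0,0.15],"turn":0.15},{"xyz":[0,0,0.15],"turn":0.15},{"xyz":[0,0,0.15],"turn":0.15},{"xyz":[0,0,0.15],"turn":0.15},{"xyz":[0,0,0.15],"turn":0.15},{"xyz":[0,0,0.15],"turn":0.15},{"xyz":[0,0,0.15],"turn":0.15},{"xyz":[0,0,0],"turn":0}]}}

```text
time: 20.75
tool_pos: [0.5493, 0.0166, 0.0633]
tool_rot: [3.14, -0.0, 1.734]
contact_force: [-0.9, 2.7, 5.5]
opening: 0.0429
```

Run:
```python
from h import *
s=robot.observe(); to(548.6,16,64,-3.3); print(s["torque"].round(3))
```

```text
shift [-0.5 -0.8 -0.7] turn -1.35 | tcp [549.3  16.6  63.3] yaw 99.35 F [-0.9  2.7  5.5] q6 -0.27 open 42.9 t 20.75
[ 0.412  0.134 -0.049]
```

{"api": "apply_moves", "payload": {"rows": [{"xyz":[0,0,0.15],"turn":0.15},{"xyz":[0,0,0.15],"turn":0.15},{"xyz":[0,0,0.15],"turn":0.15},{"xyz":[0,0,0.15],"turn":0.15},{"xyz":[0,0,0.15],"turn":0.15},{"xyz":[0,0,0.15],"turn":0.15},{"xyz":[0,0,0.15],"turn":0.15},{"xyz":[0,0,0.15],"turn":0.15},{"xyz":[0,0,0.15],"turn":0.15},{"xyz":[0,0,0.15],"turn":0.15}]}}

```text
time: 22.0
tool_pos: [0.5499, 0.0162, 0.0619]
tool_rot: [3.141, -0.003, 0.231]
contact_force: [0.7, 1.1, 3.9]
opening: 0.0429
```

{"api": "apply_moves", "payload": {"rows": [{"xyz":[0,0,0.1],"turn":0.1},{"xyz":[0,0,0.1],"turn":0.1},{"xyz":[0,0,0.1],"turn":0.1},{"xyz":[0,0,0],"turn":0},{"xyz":[0,0,0],"turn":0}]}}

```text
time: 22.62
tool_pos: [0.5499, 0.0161, 0.0616]
tool_rot: [3.142, -0.003, -0.062]
contact_force: [0.6, 1.2, 4.9]
opening: 0.0436
```

Run:
```python
from h import *
s=robot.observe(); to(548.6,16,64,-3.3); print(s["torque"].round(3))
```

```text
shift [-1.3  0.1 -2.4] turn -0.005 | tcp [549.9  16.1  61.6] yaw -3.58 F [0.6 1.2 4.9] q6 1.52 open 43.6 t 22.625
[ 0.163 -0.242 -0.053]
```

{"api": "apply_moves", "payload": {"rows": [{"xyz":[0,0,0.05],"turn":0.05},{"xyz":[0,0,0.05],"turn":0.05},{"xyz":[0,0,0.05],"turn":0.05},{"xyz":[0,0,0],"turn":0},{"xyz":[0,0,0],"turn":0}]}}

```text
time: 23.25
tool_pos: [0.5499, 0.016, 0.0614]
tool_rot: [-3.141, -0.003, -0.212]
contact_force: [0.6, -0.1, 5.4]
opening: 0.0434
```

Run:
```python
from h import *
s=robot.observe(); to(548.6,16,64,-3.3); print(s["torque"].round(3))
```

```text
shift [-1.3  0.3 -2.6] turn -0.155 | tcp [549.9  16.   61.4] yaw -12.17 F [ 0.6 -0.1  5.4] q6 1.67 open 43.4 t 23.25
[ 0.113 -0.197 -0.09 ]
```

{"api": "apply_moves", "payload": {"rows": [{"xyz":[0,0,0.0],"turn":0.05},{"xyz":[0,0,0.0],"turn":0.05},{"xyz":[0,0,0],"turn":0},{"xyz":[0,0,0],"turn":0}]}}

```text
time: 23.75
tool_pos: [0.5498, 0.0159, 0.0614]
tool_rot: [-3.141, -0.003, -0.312]
contact_force: [0.8, 0.1, 4.9]
opening: 0.0427
```

Run:
```python
from h import *
s=robot.observe(); to(548.6,16,64,-3.3); print(s["torque"].round(3))
```

```text
shift [-1.1  0.2 -2.6] turn -0.254 | tcp [549.8  15.9  61.4] yaw -17.86 F [0.8 0.1 4.9] q6 1.77 open 42.7 t 23.75
[ 0.045 -0.132  0.24 ]
```

{"api": "apply_moves", "payload": {"rows": [{"xyz":[0,0,0.0],"turn":0.03},{"xyz":[0,0,0.0],"turn":0.03},{"xyz":[0,0,0],"turn":0},{"xyz":[0,0,0],"turn":0}]}}

```text
time: 24.25
tool_pos: [0.5499, 0.0157, 0.0613]
tool_rot: [3.141, -0.003, -0.371]
contact_force: [2.5, -1.1, 5.6]
opening: 0.0429
```

Run:
```python
from h import *
s=robot.observe(); to(548.6,16,64,-3.3); print(s["torque"].round(3))
c=robot.read_camera('wrist');cv2.imwrite('pics/w8.png',cv2.resize(c['frame'][60:340,190:460],None,fx=2.1,fy=2.1,interpolation=2))
```

```text
shift [-1.3  0.2 -2.7] turn -0.314 | tcp [549.9  15.7  61.3] yaw -21.27 F [ 2.5 -1.1  5.6] q6 1.83 open 42.9 t 24.25
[-0.147 -0.276  0.686]
```

View pics/w8.png

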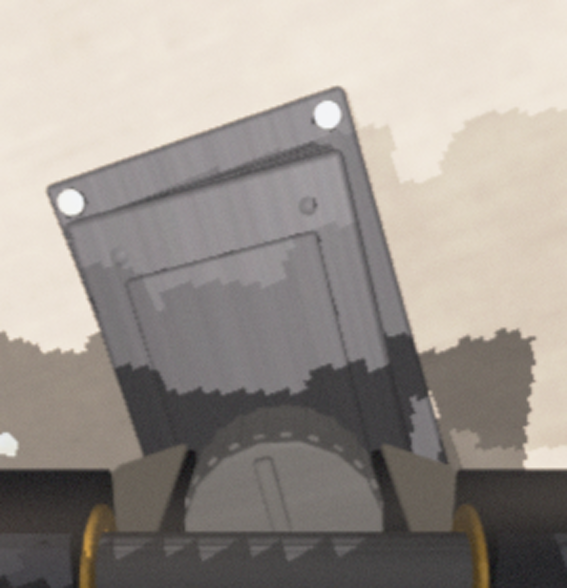

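The stop is reached: the torque rises to 0.69 N m, and the pointer lies along the lid. The lid's front edge (67,225)–(345,150) looks slightly twisted against the flange edge (50,190)–(345,90). I measure that.

Run:
```python
from h import *
s=robot.observe();T=toolT(s);c=robot.read_camera('wrist')
q=lambda x,y:(190+x/2.1,60+y/2.1)
f=lambda p,z:onz(c,q(*p),z,T)[:2]*1000
def ang(a,b,z): d=f(b,z)-f(a,z); return np.degrees(np.arctan2(d[1],d[0])).round(2),np.linalg.norm(d).round(1)
zt=.058
print("flange front",ang((52,186),(340,88),.005)); print("flange right",ang((345,95),(432,400),.005)); print("screws",ang((70,202),(327,114),.006))
print("lid front",ang((67,222),(343,150),zt)); print("lid right",ang((345,158),(411,460),zt),"lid left",ang((70,235),(141,452),zt)); print("pointer",ang((262,460),(285,530),zt+.030))
print(robot.observe()["time"])
a=robot.read_camera("scene");b=robot.read_camera("side")
cv2.imwrite("pics/s1.png",np.hstack([cv2.resize(a["frame"][190:310,250:410],None,fx=2.5,fy=2.5,interpolation=2),cv2.resize(b["frame"][200:320,230:390],None,fx=2.5,fy=2.5,interpolation=2)]))
```

```text
flange front (np.float64(-93.54), np.float64(89.4))
flange right (np.float64(177.02), np.float64(97.3))
screws (np.float64(-93.3), np.float64(80.1))
lid front (np.float64(-97.2), np.float64(64.2))
lid right (np.float64(172.96), np.float64(74.6)) lid left (np.float64(172.64), np.float64(54.9))
pointer (np.float64(175.22), np.float64(16.6))
24.35
```

View pics/s1.png

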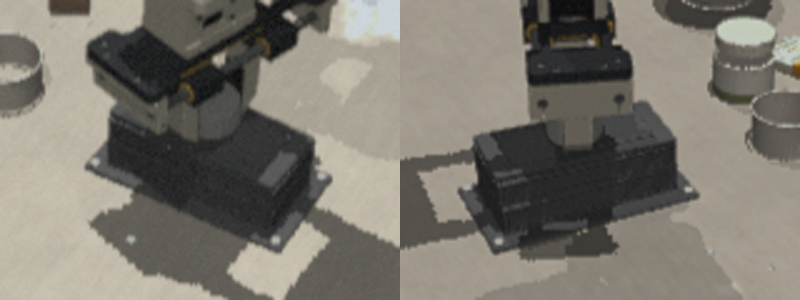

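The lid has been twisted about 3.7° by the stop torque, within the feet's play. I'll open at the stop, square the lid and tin by closing the jaws lightly across their 66 mm sides, then regrip the cap before backing off.

{"api": "apply_moves", "payload": {"rows": [{"xyz":[0,0,-0.3],"turn":-0.02},{"xyz":[0,0,0],"turn":0}]}}

```text
time: 24.7
tool_pos: [0.5498, 0.0157, 0.0614]
tool_rot: [-3.141, -0.003, -0.354]
contact_force: [3.6, -1.7, 3.7]
opening: 0.043
```

{"api": "apply_moves", "payload": {"rows": [{"xyz":[0,0,0],"turn":0},{"xyz":[0,0,0],"turn":0},{"xyz":[0,0,0],"turn":0},{"xyz":[0,0,0],"turn":0},{"xyz":[0,0,0],"turn":0},{"xyz":[0,0,-5],"turn":-0.15},{"xyz":[0,0,-5],"turn":-0.145},{"xyz":[0,0,0],"turn":0},{"xyz":[0,0,0],"turn":0}], "gripper": 1}}

```text
time: 25.82
tool_pos: [0.5486, 0.0161, 0.0708]
tool_rot: [3.142, 0.0, -0.063]
contact_force: [-0.2, -0.0, -0.3]
opening: 0.0915
```

Run:
```python
from h import *
to(549.5,15.9,34,-3.35)
```

```text
shift [ 0.9  0.2 36.8] turn -0.005 | tcp [548.6  16.1  70.8] yaw -3.61 F [-0.2 -0.  -0.3] q6 1.52 open 91.5 t 25.825
```

{"api": "apply_moves", "payload": {"rows": [{"xyz":[0.9,0.2,10],"turn":-0.004},{"xyz":[0,0,15],"turn":0},{"xyz":[0,0,11.5],"turn":0},{"xyz":[0,0,0],"turn":0}]}}

```text
time: 26.32
tool_pos: [0.5486, 0.016, 0.0329]
tool_rot: [-3.141, 0.003, -0.056]
contact_force: [-1.0, 0.1, 0.8]
opening: 0.092
```

{"api": "apply_moves", "payload": {"rows": [{"xyz":[0,0,0],"turn":0},{"xyz":[0,0,0],"turn":0},{"xyz":[0,0,0],"turn":0},{"xyz":[0,0,0],"turn":0},{"xyz":[0,0,0],"turn":0},{"xyz":[0,0,0],"turn":0},{"xyz":[0,0,0],"turn":0}], "gripper": 0, "newtons": 15}}

```text
time: 27.2
tool_pos: [0.5499, 0.0158, 0.0349]
tool_rot: [3.141, -0.001, -0.056]
contact_force: [-0.2, -0.5, 5.0]
opening: 0.0658
```

Run:
```python
from h import *
to(549.5,15.9,34,-3.35); print(robot.observe()["torque"].round(2))
```

```text
shift [-0.4 -0.   0.9] turn 0.002 | tcp [549.9  15.8  34.9] yaw -3.22 F [-0.2 -0.5  5. ] q6 1.52 open 65.8 t 27.2
[-0.01  0.15 -0.03]
```

{"api": "apply_moves", "payload": {"rows": [{"xyz":[0,0,0],"turn":0},{"xyz":[0,0,0],"turn":0},{"xyz":[0,0,0],"turn":0},{"xyz":[0,0,0],"turn":0},{"xyz":[0,0,-30],"turn":0},{"xyz":[0,0,-50],"turn":0},{"xyz":[0,0,-45],"turn":0},{"xyz":[0,0,0],"turn":0},{"xyz":[0,0,0],"turn":0}], "gripper": 1}}

```text
time: 28.32
tool_pos: [0.5491, 0.016, 0.1589]
tool_rot: [3.142, 0.001, -0.056]
contact_force: [-0.8, -0.5, -0.1]
opening: 0.0918
```

Run:
```python
from h import *
to(549.5,15.9,62,-3.35)
c=robot.read_camera('wrist');cv2.imwrite('pics/w9.png',cv2.resize(c['frame'][90:310,220:430],None,fx=2.7,fy=2.7,interpolation=2))
```

```text
shift [ 0.5  0.  96.9] turn 0.002 | tcp [549.1  16.  158.9] yaw -3.22 F [-0.8 -0.5 -0.1] q6 1.52 open 91.8 t 28.325
```

View pics/w9.png

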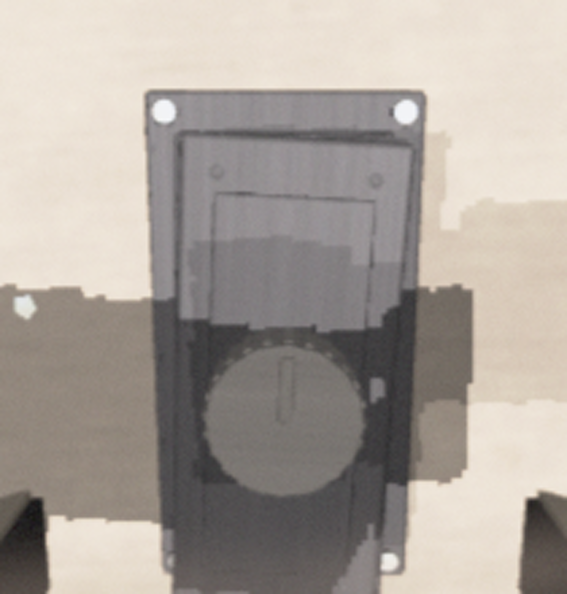

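The tin is now square to the flange, but the lid is still about 2.3° clockwise: front edge (183,137) to (411,147), against the level flange edge at row 92. I'll grip just the plate with the fingertips, harder, to square it.

{"api": "apply_moves", "payload": {"rows": [{"xyz":[0.4,0,30],"turn":0.002},{"xyz":[0,0,35],"turn":0},{"xyz":[0,0,25],"turn":0},{"xyz":[0,0,15],"turn":0},{"xyz":[0,0,0],"turn":0},{"xyz":[0,0,0],"turn":0}]}}

```text
time: 29.12
tool_pos: [0.5505, 0.0158, 0.0551]
tool_rot: [3.141, -0.001, -0.058]
contact_force: [-0.1, 0.2, -0.2]
opening: 0.0919
```

{"api": "apply_moves", "payload": {"rows": [{"xyz":[0,0,0],"turn":0},{"xyz":[0,0,0],"turn":0},{"xyz":[0,0,0],"turn":0},{"xyz":[0,0,0],"turn":0},{"xyz":[0,0,0],"turn":0},{"xyz":[0,0,0],"turn":0}], "gripper": 0, "newtons": 35}}

```text
time: 29.88
tool_pos: [0.5502, 0.0158, 0.0548]
tool_rot: [3.141, -0.001, -0.058]
contact_force: [-1.0, -0.6, 6.0]
opening: 0.0649
```

Run:
```python
from h import *
to(549.5,15.9,62,-3.35); print(robot.observe()["torque"].round(3))
c=robot.read_camera('wrist');cv2.imwrite('pics/w10.png',cv2.resize(c['frame'][90:310,200:450],None,fx=2.4,fy=2.4,interpolation=2))
```

```text
shift [-0.7 -0.  -7.2] turn 0.0 | tcp [550.2  15.8  54.8] yaw -3.34 F [-1.  -0.6  6. ] q6 1.52 open 64.9 t 29.875
[-0.019  0.202 -0.099]
```

View pics/w10.png

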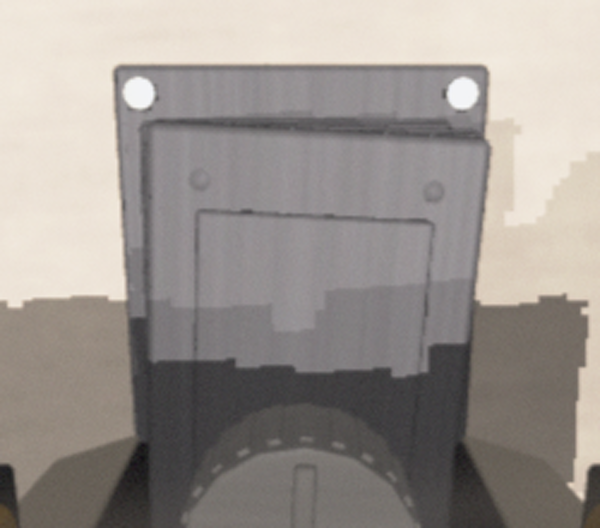

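The plate is still about 2.6° clockwise in the grip, so closing alone does not align it. I'll turn the tool counter-clockwise while holding the plate.

{"api": "apply_moves", "payload": {"rows": [{"xyz":[0,0,0],"turn":-0.02},{"xyz":[0,0,0],"turn":-0.02},{"xyz":[0,0,0],"turn":-0.01},{"xyz":[0,0,0],"turn":0},{"xyz":[0,0,0],"turn":0}]}}

```text
time: 30.55
tool_pos: [0.5504, 0.0158, 0.0549]
tool_rot: [3.142, -0.001, -0.008]
contact_force: [-0.7, -0.7, 5.9]
opening: 0.0647
```

```bash
cat > a.py <<'E'
# yaw of lid front edge and flange front edge, world deg (+90 -> along lid), from the wrist view
from h import *
import sys
c=robot.read_camera('wrist'); s=robot.observe(); T=toolT(s); g=cv2.cvtColor(c["frame"],6).astype(np.float32); g=cv2.GaussianBlur(g,(0,0),.7)
M=np.linalg.inv(T@np.array(c["T_tool_cam"]))
def px(X): p=c["mtx"]@(M[:3,:3]@X+M[:3,3]); return p[:2]/p[2]
ctr=np.array([.5497,.0158]); yaw=np.radians(-3.35); ex=np.array([np.cos(yaw),np.sin(yaw)]); ey=np.array([-ex[1],ex[0]])
sg=1 if T[0,0]*ex[0]+T[1,0]*ex[1]>0 else -1
def fit(along,across,base,half,z,rng,mode):
    P=[]
    for q in np.linspace(-half,half,25):
        prof=[]; D=np.arange(-rng,rng,.1)
        pts=np.array([px(np.append(ctr+(along*q+across*(base+d))/1000,z)) for d in D],np.float32)
        v=cv2.remap(g,pts[:,0].reshape(1,-1),pts[:,1].reshape(1,-1),1)[0]
        d=np.gradient(v); i=int(np.argmax(d) if mode>0 else np.argmin(d) if mode<0 else np.argmax(np.abs(d)))
        P.append(along*q+across*(base+D[i]))
    P=np.float32(P); vx,vy,x0,y0=cv2.fitLine(P,cv2.DIST_HUBER,0,.1,.001).ravel()
    a=np.degrees(np.arctan2(vy,vx)); r=np.abs((P-[x0,y0])@[-vy,vx]); return round(float(a),2),round(float(np.array([x0,y0])@across),2),round(float(np.median(r)),2)
print("flange front",fit(ey,ex*sg,89,36,.005,5,1))
# inner panel/plate front edge: dark groove beyond the plate edge
print("lid front",fit(ey,ex*sg,75,22,.058,4,-1))
print("tcp",s["tool_pos"].round(4),s["tool_rot"].round(3),"F",s["contact_force"].round(1),"tau",s["torque"].round(3),s["time"])
cv2.imwrite(f"pics/{sys.argv[1]}.png",cv2.resize(c['frame'][90:310,200:450],None,fx=2.4,fy=2.4,interpolation=2))
E
python3 a.py w11
```

```text
flange front (86.78, 89.57, 0.11)
lid front (86.35, 74.1, 0.12)
tcp [0.5504 0.0159 0.0548] [ 3.142e+00 -1.000e-03 -8.000e-03] F [-0.1  0.5  5.3] tau [ 0.011  0.056 -0.139] 30.6
```

The lid is now square to the flange (86.35° against 86.78°). I release, rise to cap height and regrip the cap.

{"api": "apply_moves", "payload": {"rows": [{"xyz":[0,0,0],"turn":0},{"xyz":[0,0,0],"turn":0},{"xyz":[0,0,0],"turn":0},{"xyz":[0,0,0],"turn":0},{"xyz":[0,0,-7.5],"turn":0},{"xyz":[0,0,0],"turn":0},{"xyz":[0,0,0],"turn":0}], "gripper": 1}}

```text
time: 31.48
tool_pos: [0.5501, 0.0158, 0.0622]
tool_rot: [3.141, -0.0, -0.008]
contact_force: [-1.4, 0.7, 0.1]
opening: 0.0914
```

```bash
python3 a.py w12; python3 -c "
from h import *
to(549.7,15.8,61.8,-.5)"
```

```text
flange front (86.83, 89.37, 0.1)
lid front (86.58, 73.99, 0.11)
tcp [0.55   0.0159 0.062 ] [ 3.142 -0.    -0.008] F [-0.5 -0.6  0.4] tau [-0.044  0.039  0.025] 31.525
shift [-0.3  0.1  0.2] turn 0.001 | tcp [550.   15.9  62. ] yaw -0.47 F [-0.5 -0.6  0.4] q6 1.47 open 92.1 t 31.525
```

{"api": "apply_moves", "payload": {"rows": [{"xyz":[0,0,0],"turn":0},{"xyz":[0,0,0],"turn":0},{"xyz":[0,0,0],"turn":0},{"xyz":[0,0,0],"turn":0},{"xyz":[0,0,0],"turn":0},{"xyz":[0,0,0],"turn":0},{"xyz":[0,0,0],"turn":0}], "gripper": 0, "newtons": 30}}

```text
time: 32.4
tool_pos: [0.55, 0.0159, 0.062]
tool_rot: [3.142, -0.0, -0.008]
contact_force: [0.7, -0.1, -0.5]
opening: 0.043
```

{"api": "apply_moves", "payload": {"rows": [{"xyz":[0,0,0],"turn":0.01},{"xyz":[0,0,0],"turn":0.01},{"xyz":[0,0,0],"turn":0},{"xyz":[0,0,0],"turn":0}]}}

```text
time: 32.9
tool_pos: [0.55, 0.0158, 0.062]
tool_rot: [3.141, 0.0, -0.028]
contact_force: [-0.4, -0.2, -0.9]
opening: 0.0431
```

```bash
python3 a.py w13
```

```text
flange front (86.65, 89.6, 0.1)
lid front (85.21, 74.23, 0.14)
tcp [0.55   0.0159 0.062 ] [ 3.142 -0.    -0.028] F [ 0.4 -0.2  0.3] tau [0.073 0.045 0.029] 32.95
```

View pics/w13.png

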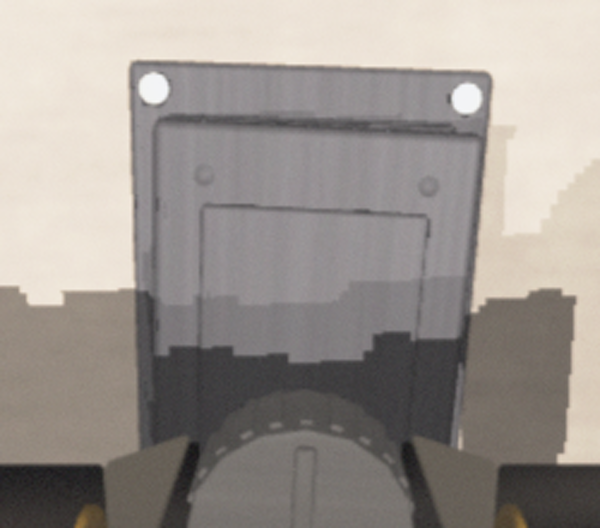

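A small clockwise test turn (0.02 rad) carries the lid with the cap, which confirms the cap is on its stop. Now I back off a quarter turn, following the thread upward.

{"api": "apply_moves", "payload": {"rows": [{"xyz":[0,0,0],"turn":-0.05},{"xyz":[0,0,-0.1],"turn":-0.1},{"xyz":[0,0,-0.1],"turn":-0.1},{"xyz":[0,0,-0.1],"turn":-0.1},{"xyz":[0,0,0],"turn":0},{"xyz":[0,0,0],"turn":0}]}}

```text
time: 33.7
tool_pos: [0.55, 0.016, 0.0623]
tool_rot: [-3.142, -0.0, 0.32]
contact_force: [-0.5, 1.1, 1.0]
opening: 0.0433
```

```bash
python3 a.py w14
```

```text
flange front (86.65, 89.51, 0.09)
lid front (85.98, 74.05, 0.07)
tcp [0.55   0.0159 0.0623] [-3.142 -0.     0.32 ] F [-0.8  0.2  0.3] tau [0.115 0.064 0.049] 33.75
```

{"api": "apply_moves", "payload": {"rows": [{"xyz":[0,0,-0.12],"turn":-0.13},{"xyz":[0,0,-0.12],"turn":-0.13},{"xyz":[0,0,-0.12],"turn":-0.13},{"xyz":[0,0,-0.12],"turn":-0.13},{"xyz":[0,0,-0.12],"turn":-0.13},{"xyz":[0,0,-0.12],"turn":-0.13},{"xyz":[0,0,-0.12],"turn":-0.13},{"xyz":[0,0,-0.12],"turn":-0.13},{"xyz":[0,0,-0.12],"turn":-0.13},{"xyz":[0,0,-0.06],"turn":-0.06}]}}

```text
time: 35.0
tool_pos: [0.5497, 0.0162, 0.0635]
tool_rot: [-3.141, -0.0, 1.553]
contact_force: [-1.8, 2.1, 1.3]
opening: 0.0433
```

{"api": "apply_moves", "payload": {"rows": [{"xyz":[0,0,0],"turn":0},{"xyz":[0,0,0],"turn":0},{"xyz":[0,0,0],"turn":0}]}}

```text
time: 35.38
tool_pos: [0.5498, 0.016, 0.0635]
tool_rot: [-3.141, -0.0, 1.551]
contact_force: [-2.0, 2.4, 2.7]
opening: 0.0432
```

Run:
```python
from h import *
to(549.7,15.8,63.5,89.15); print(robot.observe()["torque"].round(3))
c=robot.read_camera('wrist');b=robot.read_camera('side');cv2.imwrite('pics/w15.png',np.hstack([c['frame'][90:330,160:490],cv2.resize(b["frame"][190:310,220:400],None,fx=2,fy=2,interpolation=2)]))
```

```text
shift [-0.2 -0.1 -0. ] turn -0.005 | tcp [549.8  16.   63.5] yaw 88.86 F [-2.   2.4  2.7] q6 -0.09 open 43.2 t 35.375
[ 0.385  0.226 -0.003]
```

View pics/w15.png

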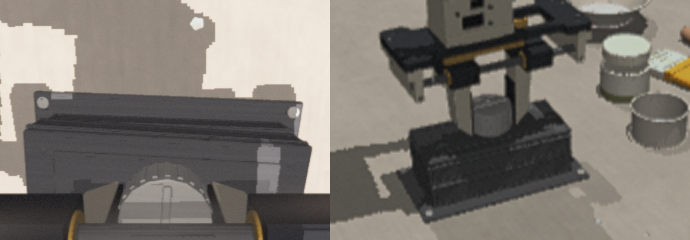

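The wrist view shows the long flange edge from (35,91) to (302,103) and the lid edge from (27,127) to (309,145). The side view shows the stack upright and closed. I measure the lid's angle here to check the quarter turn.

```bash
sed -n '1,/^    P=np.float32/p' a.py > b.py
cat >> b.py <<'E'
print("flange long",fit(ex,ey,47,60,.005,5,0)); print("lid long",fit(ex,ey,33,60,.058,4,-1),fit(ex,ey,33,60,.058,4,1))
E
python3 b.py
python3 - <<'E'
from h import *
c=robot.read_camera('wrist');T=toolT(robot.observe())
f=lambda x,y,z:onz(c,(160+x,90+y),z,T)[:2]*1000
for n,a,b,z in(("fl",(35,91),(302,103),.005),("lid",(27,126),(309,146),.058),("ptr",(167,188),(168,222),.088)): d=f(*b,z)-f(*a,z); print(n,np.degrees(np.arctan2(d[1],d[0])),np.linalg.norm(d),f(*a,z),f(*b,z))
g=cv2.cvtColor(c["frame"],6)
for u in(60,100,220,290): print(u,g[90+118:90+158,160+u].tolist())
E
```

```text
flange long None
lid long None None
fl -3.642214553200279 174.12485823192242 [466.62956925  67.39245423] [640.40272915  56.33102783]
lid -5.256515687162506 143.74412790810965 [481.1423459   55.84299359] [624.28196011  42.67389526]
ptr -89.41490312577781 16.48727856229792 [551.15357745  33.73232519] [551.32194041  17.24590629]
60 [47, 49, 57, 52, 49, 51, 47, 58, 69, 67, 77, 69, 58, 60, 72, 75, 74, 79, 74, 76, 77, 79, 80, 74, 78, 76, 74, 79, 77, 77, 76, 77, 74, 67, 77, 80, 77, 77, 77, 79]
100 [50, 47, 51, 49, 56, 58, 52, 50, 48, 50, 61, 75, 71, 74, 60, 54, 62, 71, 76, 76, 78, 75, 75, 79, 74, 73, 75, 76, 77, 78, 80, 81, 77, 79, 74, 62, 73, 79, 78, 78]
220 [77, 68, 61, 52, 49, 50, 47, 55, 70, 63, 72, 61, 57, 50, 52, 51, 47, 55, 69, 69, 74, 56, 62, 71, 76, 80, 75, 79, 75, 79, 80, 79, 81, 80, 75, 78, 79, 79, 83, 76]
290 [86, 80, 76, 78, 79, 81, 80, 79, 76, 78, 74, 75, 69, 75, 75, 66, 57, 64, 53, 49, 46, 50, 64, 69, 66, 53, 62, 69, 75, 75, 79, 75, 79, 80, 79, 77, 77, 80, 78, 77]
```

Run:
```python
from h import *
c=robot.read_camera('wrist');T=toolT(robot.observe())
f=lambda x,y,z:onz(c,(160+x,90+y),z,T)[:2]*1000
for a,b in(((60,130),(290,143)),((100,133),(220,139)),((60,125.5),(290,139.5)),((100,128),(220,135.5))): d=f(*b,.058)-f(*a,.058); print(np.degrees(np.arctan2(d[1],d[0])))
g=cv2.cvtColor(c["frame"],6).astype(int)
print([ (u,90+np.argmin(g[90+85:90+112,160+u]) ) for u in (60,100,220,280)])
for u in (60,220): print(g[90+84:90+112,160+u].tolist())
```

```text
-4.40507754615538
-4.02142381278825
-4.648951492808357
-4.745158011299873
[(60, np.int64(110)), (100, np.int64(103)), (220, np.int64(104)), (280, np.int64(107))]
[233, 232, 232, 231, 231, 233, 227, 153, 108, 118, 132, 134, 138, 139, 133, 101, 82, 80, 79, 81, 80, 75, 75, 78, 80, 78, 78, 79]
[230, 230, 229, 227, 176, 144, 141, 139, 140, 140, 140, 140, 137, 115, 82, 71, 80, 82, 79, 78, 78, 78, 81, 81, 81, 82, 80, 75]
```

The lid is about 0.8° off the flange and has not moved during the back-off. The cap has been backed off about 1.57 rad from its stop. I hand in while still gripping.

```bash
python3 -c "
from h import *
to(549.7,15.8,63.5,89.1); robot.hand_in(); s=robot.observe(); print(s['time'],s['tool_rot'],s['opening'])"
```

```text
shift [-0.1 -0.2 -0.1] turn -0.004 | tcp [549.9  15.9  63.4] yaw 88.9 F [-1.8  3.3  2.1] q6 -0.09 open 43.4 t 35.625
the job is handed in; nothing more can be done
the job is handed in; nothing more can be done
```

The job is handed in at 35.6 s: the loose tin and lid are stacked, and the cap is screwed to its stop and backed off a quarter turn. The cap is still gripped.

**What I did**
- I stacked the loose tin on the fixed tin, then set the lid on top, carrying it by its cap.
- I screwed the cap clockwise about 3.4 rad until the wrist torque rose to 0.69 N m.
- That torque twisted the lid about 3.7° within the feet's play. I let go of the cap at the stop, closed the jaws on the plate and turned it back square.
- I regripped the cap. A 0.02 rad clockwise test turn moved the lid with it, which confirmed the stop. Then I backed off a quarter turn, about 1.57 rad measured against the lid.

**What the last checks showed**
- **Height:** the lid seated with the tool at 64.6 mm, where 64.5 mm was expected.
- **Squareness:** the lid is about 0.8° off the flange. The tin was last seen square to the flange, by eye, before the final turns.
- **Cap:** the grip opening is 43.4 mm on the 44 mm cap.
- **Bystanders:** I did not measure the jar, the ring cutter or the stamp again. The arm was not moved near them, and the last side view shows the jar and cutter still standing.

**What did not go as planned**
- My first jaw squeeze squared the tin but not the lid, so I had to turn the plate while holding it.
- My final edge-fitting script returned nothing, so the last lid angle comes from a few pixels read by hand, good to about 0.3°.
- The forward and reversed wrist views disagreed by about 1 mm in x; I averaged them.
- I viewed about 16 pictures and crops, over the budget of 10.

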